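Return the check weights to their tray in order of size

ROBOT

A 6-joint arm with a two-finger parallel gripper is mounted at the origin on a cart in front of the work surface, level with it; the furniture and walls round the work are solid. World frame = base frame: x ahead of the robot, y to its left, z up, the work surface at z = 0. Lengths are in m, angles in rad, forces in N, time in s.
With the tool pointing down it reaches from about 0.4 to 0.825 m from the base axis. Payload 7 kg.
Tool frame: the origin (TCP) lies between the finger pads; the fingertips stand 11 mm ahead of it and the grasp point (between the pads) lies 8 mm behind it; x points along the fingers, z is the direction in which the jaws open and shut, and the axes are right-handed (so a half turn about x gives the same grasp; the last joint's range is limited). The gripper opens to 88 mm and grips with 3 to 60 N. Pads are 19 mm wide; open, the fingers measure 130 mm over their backs; the gripper's body (78 mm by 193 mm) begins 47 mm behind the grasp point.
Start: joints at [1.426, 0.359, 0.012, 0, -1.224, -0.288], TCP at [0.283, 0.613, 0.238] pointing down, gripper open.
Joint ranges: [-3.07, 3.07], [-1.43, 2.12], [-1.02, 1.25], [-3.03, 1.67], [-3.05, -0], [-3.03, 3.03]. Speed limits (rad/s): [2.39, 2.39, 3.01, 3.14, 3.14, 3.14].

INTERFACE

Orientations are given as [roll, pitch, yaw] about the fixed x, y, z axes, in that order (R = Rz(yaw) Ry(pitch) Rx(roll)).
In Python, from station import arm gives the robot as it stands.
- The arm moves only by the tool jog_arm, never from a script. Its argument "motion" is a list of rows, each an object of numbers: "dx", "dy", "dz": the shift along the tool's x, y, z in m; "twist": the turn about the tool's x in degrees. In form: [{"dx": .., "dy": .., "dz": .., "twist": ..}, ...]. A call has 1 to 20 rows; each row is the pose to reach, as a shift and turn from the pose commanded when the call began, along the tool's axes at that moment; what a row does not reach only later rows make up. A row lasts 1/12 s, in which the tool goes at most 41.7 mm and 7.16 degrees, less where a joint would pass 70% of its speed; a pose out of reach is approached as far as the arm can. A call with a gripper value outside its range is refused whole. "gripper" is the finger opening in m, from 0 to 0.0876, set as the call begins (left out, the last holds). The fingers move at their own pace and stop on an object; "newtons" is the grip in N (left out, the last holds). Time passes only in rows, so rows that repeat a pose let the fingers close. It gives the time, the measured TCP pose, the force and the opening at its end, in the units of the state.
- arm.get_state(): the state, without advancing time (a new reading comes with each control period).
- arm.grab_frame(name): name is "scene" or "top" or "wrist"; returns the picture (420x560x3 uint8, red, green, blue); there is no depth.
- arm.camera_model(name): a dict with "camera_matrix" (3x3 intrinsics, pixels), "k1" (the pictures are not rectified: a ray, as slopes to the right and down, at radius r is drawn at 1 + k1 r^2 times it, then the intrinsics apply), "eye" and "attitude" of the camera in the world. Camera axes: x right, y down, z forward; pixel columns grow to the right and rows downward; lengths in m; the calibration is good to about 2 mm. A picture is of the moment at which its call begins: read the wrist's pose just before it. camera_model takes no time and is no camera call; for the wrist camera it gives the pose at the moment of the call.
- arm.job_done(): hands the job in, once; it reports no verdict.
The state is a dict: "t": time; "q": joint angles; "qd": joint speeds; "joint_efforts": joint torques, N m; "eef_pos": TCP position; "ee_rot": TCP orientation; "force": force on the tool from outside, world axes, zero at the start; "moment": the same for the moment, N m; "width": finger opening in m.
Only numpy, scipy, OpenCV 4.12 (cv2) and the standard library are available. Lean on these libraries where they do the work, as an engineer would, in place of code of your own. Each camera call takes 0.05 s, during which the arm holds its last target.

TASK

The scale check is done: put the four steel check weights back in the blue weight tray in order of size, so that each stands upright on the floor of the well made for it, the largest in the widest well and so on down to the smallest in the narrowest. Let go of them all, and leave the blue-lidded sample pot and the white thermometer where they are.

Things in the scene. Friction and masses are not known exactly. Their poses are not given: they have to be found in the camera images.
- weight_l: the largest check weight: nearly black, dark grey steel, standing upright; round body 50 mm in diameter and 26 mm high, above it a thin neck 6 mm high and then a round knob 28 mm in diameter and 14 mm high to hold it by (knob from 32 to 46 mm above the underside; total height 46 mm); about 500 g. Origin at the centre of its underside, z up along its axis
- weight_m: the second largest check weight: nearly black, dark grey steel, standing upright; round body 38 mm in diameter and 18 mm high, above it a thin neck 6 mm high and then a round knob 22 mm in diameter and 12 mm high to hold it by (knob from 24 to 36 mm above the underside; total height 36 mm); about 200 g. Origin at the centre of its underside, z up along its axis
- weight_s: the second smallest check weight: nearly black, dark grey steel, standing upright; round body 29 mm in diameter and 15 mm high, above it a thin neck 6 mm high and then a round knob 18 mm in diameter and 10 mm high to hold it by (knob from 21 to 31 mm above the underside; total height 31 mm); about 100 g. Origin at the centre of its underside, z up along its axis
- weight_xs: the smallest check weight: nearly black, dark grey steel, standing upright; round body 21 mm in diameter and 14 mm high, above it a thin neck 6 mm high and then a round knob 14 mm in diameter and 10 mm high to hold it by (knob from 20 to 30 mm above the underside; total height 30 mm); about 50 g. Origin at the centre of its underside, z up along its axis
- well_l: the widest well of the weight tray: round, 56 mm in diameter with a 2.5 mm chamfer, 8 mm deep, black rubber floor. Origin at the centre of its floor, 6 mm above the worktop; z up, x along the row towards the narrowest. The tray: fixed blue plastic plate 274 x 84 mm, top 14 mm above the worktop, at any angle; wells in one straight row, centres 74, 63.5 and 55 mm apart
- well_m: the second widest well of the weight tray: round, 44 mm in diameter with a 2.5 mm chamfer, 8 mm deep, black rubber floor. Origin at the centre of its floor, 6 mm above the worktop; z up, x along the row towards the narrowest. The tray: fixed blue plastic plate 274 x 84 mm, top 14 mm above the worktop, at any angle; wells in one straight row, centres 74, 63.5 and 55 mm apart
- well_s: the second narrowest well of the weight tray: round, 35 mm in diameter with a 2.5 mm chamfer, 8 mm deep, black rubber floor. Origin at the centre of its floor, 6 mm above the worktop; z up, x along the row towards the narrowest. The tray: fixed blue plastic plate 274 x 84 mm, top 14 mm above the worktop, at any angle; wells in one straight row, centres 74, 63.5 and 55 mm apart
- well_xs: the narrowest well of the weight tray: round, 27 mm in diameter with a 2.5 mm chamfer, 8 mm deep, black rubber floor. Origin at the centre of its floor, 6 mm above the worktop; z up, x along the row towards the narrowest. The tray: fixed blue plastic plate 274 x 84 mm, top 14 mm above the worktop, at any angle; wells in one straight row, centres 74, 63.5 and 55 mm apart
- pot: bystander: sample pot with a blue screw lid, 50 mm in diameter, 66 mm high, standing loose. Origin at the centre of its underside
- thermometer: bystander: white food thermometer with its probe folded in, lying loose, 152 x 46 x 18 mm, long along its y axis. Origin at the centre of its underside
Things that resemble listed ones, but are neither listed nor needed, are in the scene too. Leave any purple or red look-alike of the weight_l alone.

How it is judged:
By the outcome, as a careful person would: the job done as asked, in the order asked, and still so for the second after the job is handed in, with the robot touching nothing.
It also fails if it takes over 96 s, if anything falls off the work surface, if the arm or the gripper's body presses on something with over 40 N, if the wrist force passes 120 N, or if a joint passes its speed limit or range.

## Working session

There is one attempt and no reset: what is moved stays moved. The work goes in short steps, Python scripts to look and compute and a tool call to move; the robot and the scene stay as the last step left them, time stands still between calls to the robot, and variables do not carry over. Pictures are saved under pics/ and viewed, and the job is handed in when it is done.

Besides the shell and the picture viewer there is one more tool, called as name(argument=value, ...), one argument or row to a line, values as JSON. jog_arm: Moves the arm, as the interface text tells. Its arguments: {"type":"object","properties":{"motion":{"type":"array"},"gripper":{"type":"number"},"newtons":{"type":"number"}},"required":["motion"]}

```bash
mkdir -p pics; ls; python3 - <<'E'
from station import arm
import cv2,numpy as np
np.set_printoptions(precision=4,suppress=True)
print(arm.get_state())
for n in ["scene","top","wrist"]:
    print(n,arm.camera_model(n))
    im=arm.grab_frame(n); cv2.imwrite(f"pics/{n}0.png",im[:,:,::-1])
E
```

```text
pics
{'t': 0.0, 'q': array([ 1.4261,  0.3594,  0.0111, -0.0004, -1.2241, -0.2881]), 'qd': array([-0.0015,  0.0007,  0.0003,  0.0001,  0.0004,  0.0002]), 'joint_efforts': array([  0.0014, -58.2719,  29.3049,   6.9974,   0.0069,  -0.0002]), 'eef_pos': array([0.2829, 0.6124, 0.2366]), 'ee_rot': array([ 0.0805,  1.5692, -1.9232]), 'force': array([-0.3217, -0.512 ,  0.8957]), 'moment': array([ 0.0314,  0.0259, -0.0029]), 'width': 0.08779791144941053}
scene {'camera_matrix': array([[521.7018,   0.    , 275.9918],
       [  0.    , 521.7018, 210.3495],
       [  0.    ,   0.    ,   1.    ]]), 'k1': 0.0586668281210996, 'eye': array([-0.1993, -0.5729,  0.897 ]), 'attitude': array([-2.3485,  0.0089, -1.0363])}
top {'camera_matrix': array([[412.8483,   0.    , 272.2684],
       [  0.    , 412.8483, 213.0037],
       [  0.    ,   0.    ,   1.    ]]), 'k1': -0.03395457890396559, 'eye': array([ 0.4083, -0.1129,  1.0567]), 'attitude': array([-3.0077, -0.0001, -1.5444])}
wrist {'camera_matrix': array([[309.2274,   0.    , 276.657 ],
       [  0.    , 309.2274, 212.9355],
       [  0.    ,   0.    ,   1.    ]]), 'k1': -0.042183656564613134, 'eye': array([0.3479, 0.5827, 0.3843]), 'attitude': array([ 2.8692, -0.0015, -2.0034])}
```

View pics/scene0.png

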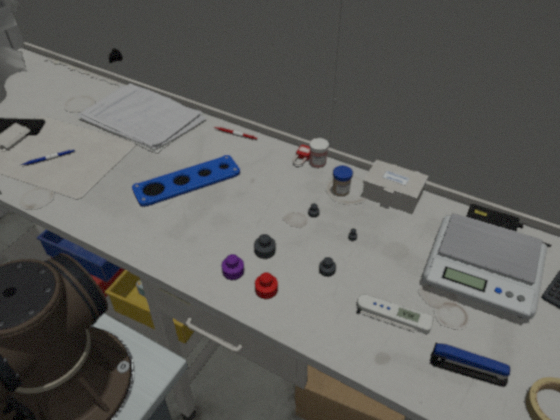

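View pics/top0.png

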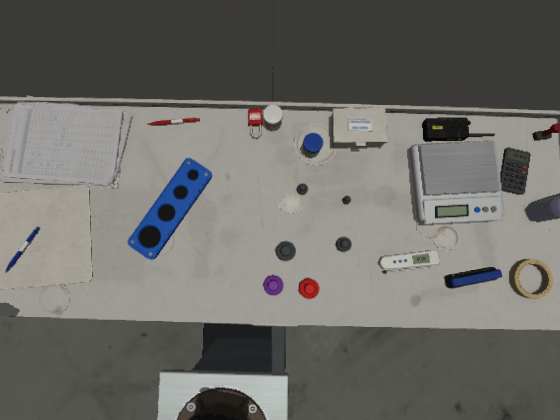

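View pics/wrist0.png

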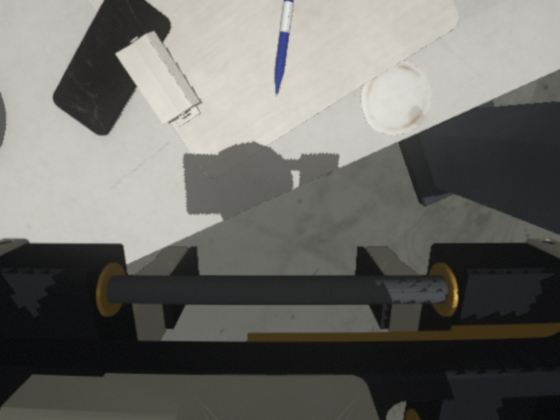

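The top view shows the tray at about (170,208) with its widest well at the lower left. Four dark knobbed weights stand at (285,251), (344,244), (302,189) and (347,200). The purple (273,285) and red (309,288) ones are look-alikes. I'll enlarge that area to confirm which is which.

```bash
cat > h.py <<'E'
import cv2,numpy as np
from scipy.spatial.transform import Rotation as Ro
np.set_printoptions(precision=4,suppress=True)
def R(a): return Ro.from_euler('xyz',a).as_matrix()
def ray(m,uv):
    K=m['camera_matrix'];d=np.array([(uv[0]-K[0,2])/K[0,0],(uv[1]-K[1,2])/K[1,1]])
    s=d.copy()
    for _ in range(20): s=d/(1+m['k1']*(s@s))
    return R(m['attitude'])@np.array([s[0],s[1],1.])
def onz(m,uv,z):
    r=ray(m,uv);e=np.asarray(m['eye']);return e+r*(z-e[2])/r[2]
def proj(m,p):
    c=R(m['attitude']).T@(np.asarray(p)-m['eye']);s=c[:2]/c[2];s=s*(1+m['k1']*(s@s))
    K=m['camera_matrix'];return np.array([K[0,0]*s[0]+K[0,2],K[1,1]*s[1]+K[1,2]])
E
python3 - <<'E'
from h import *
a=cv2.imread('pics/top0.png');b=cv2.imread('pics/scene0.png')
c1=cv2.resize(a[170:310,260:370],None,fx=4,fy=4,interpolation=cv2.INTER_CUBIC)[:560,:]
c2=cv2.resize(a[150:265,120:220],None,fx=3.5,fy=3.5,interpolation=cv2.INTER_CUBIC)
o=np.zeros((560,440+350,3),np.uint8);o[:c1.shape[0],:440]=c1;o[:c2.shape[0],440:]=c2
cv2.imwrite('pics/crop0.png',o)
E
```

```text
(no output)
```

View pics/crop0.png

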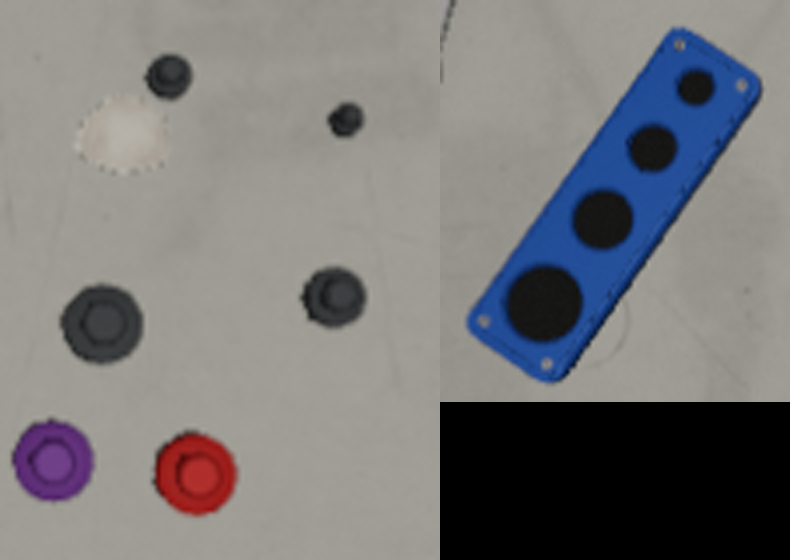

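The crop confirms it. At (285,251) is the largest dark one, (344,244) the second, (302,189) the third and (347,200) the smallest. None of them is purple or red. Next I'll measure positions.

```bash
cat > meas.py <<'E'
from h import *
from station import arm
W={'l':(.050,.026,.046,.028),'m':(.038,.018,.036,.022),'s':(.029,.015,.031,.018),'xs':(.021,.014,.030,.014)}
A={}
for n in ['top','scene']:
    A[n]=(arm.camera_model(n),cv2.imread(f'pics/{n}0.png'))
def comps(im,mask,roi):
    x0,y0,x1,y1=roi;m=np.zeros(mask.shape,np.uint8);m[y0:y1,x0:x1]=mask[y0:y1,x0:x1]
    cs,_=cv2.findContours(m,cv2.RETR_EXTERNAL,cv2.CHAIN_APPROX_NONE)
    return cs
m,im=A['top'];hsv=cv2.cvtColor(im,cv2.COLOR_BGR2HSV)
dark=((im.max(2)<105)).astype(np.uint8)
seed={'top':{'l':(285,251),'m':(344,244),'s':(302,189),'xs':(347,200)},'scene':{'l':(264,245),'m':(327,266),'s':(314,210),'xs':(352,235)}}
for n in A:
    m,im=A[n]
    dark=((im.max(2)<105)).astype(np.uint8)
    for k,(u,v) in seed[n].items():
        r=22
        for c in comps(im,dark,(u-r,v-r,u+r,v+r)):
            if cv2.contourArea(c)<15: continue
            if cv2.pointPolygonTest(c,(u,v),False)<0: continue
            pts=c[:,0].astype(float)
            M=cv2.moments(c);g=np.array([M['m10'],M['m01']])/M['m00']
            # predicted silhouette centroid -> solve xy so that projected silhouette matches
            d,h,H,kd=W[k]
            def sil(x,y):
                t=np.linspace(0,2*np.pi,40)
                neck=[(d/2,0),(d/2,h),(kd/2,H-.010),(kd/2,H)]
                img=np.zeros((420,560),np.uint8);S=16
                big=np.zeros((44*S,44*S),np.uint8)
                for i in range(0,4,2):
                    P=[]
                    for rr,z in neck[i:i+2]:
                        P+= [(proj(m,(x+rr*np.cos(a),y+rr*np.sin(a),z))-(u-r,v-r))*S for a in t]
                    cv2.fillConvexPoly(big,cv2.convexHull(np.array(P,np.float32)).astype(np.int32),1)
                Mb=cv2.moments(big,True);return np.array([Mb['m10'],Mb['m01']])/Mb['m00']/S+(u-r,v-r)-.03, Mb['m00']/S/S
            p=onz(m,g,h/2)[:2]
            for _ in range(4):
                q,ar=sil(*p); p=p+onz(m,g,h/2)[:2]-onz(m,q,h/2)[:2]
            print(n,k,'g',g,'area',cv2.contourArea(c)+len(c)/2,'pred',ar,'xy',p)
for n in A:
    m,im=A[n];hsv=cv2.cvtColor(im,cv2.COLOR_BGR2HSV)
    blue=cv2.inRange(hsv,(100,120,60),(125,255,255))
    cs,_=cv2.findContours(blue,cv2.RETR_CCOMP,cv2.CHAIN_APPROX_NONE)
    c=max(cs,key=cv2.contourArea)
    hull=cv2.convexHull(c)
    mask=np.zeros(blue.shape,np.uint8);cv2.fillConvexPoly(mask,hull,255)
    hole=cv2.bitwise_and(mask,((im.max(2)<60)*255).astype(np.uint8))
    hs,_=cv2.findContours(hole,cv2.RETR_EXTERNAL,cv2.CHAIN_APPROX_NONE)
    hs=sorted([x for x in hs if cv2.contourArea(x)>60],key=cv2.contourArea)[::-1][:4]
    # tray rectangle on top plane
    wp=np.array([onz(m,q,.014)[:2]*1000 for q in hull[:,0]],np.float32)
    print(n,'rect',cv2.minAreaRect(wp))
    for x in hs:
        wp=np.array([onz(m,q,.014)[:2]*1000 for q in x[:,0]],np.float32)
        M=cv2.moments(x);g=(M['m10']/M['m00'],M['m01']/M['m00'])
        print('  well',g,'z14',onz(m,g,.014)[:2],'z6',onz(m,g,.006)[:2],'diam',cv2.minEnclosingCircle(wp)[1]*2)
E
python3 meas.py
```

```text
top l g [285.1637 250.7058] area 312.0 pred 322.3828125 xy [ 0.4535 -0.1443]
top m g [343.0041 243.9433] area 186.0 pred 195.73828125 xy [ 0.4747 -0.2908]
top s g [301.846  188.9376] area 101.0 pred 110.99609375 xy [ 0.6141 -0.1842]
top xs g [346.0789 199.6416] area 58.0 pred 63.20703125 xy [ 0.5891 -0.2987]
scene l g [264.4529 246.6462] area 449.0 pred 487.046875 xy [ 0.4541 -0.147 ]
scene m g [326.9799 266.9592] area 275.0 pred 303.26953125 xy [ 0.4751 -0.2934]
scene s g [313.469  210.6926] area 134.0 pred 156.0 xy [ 0.615 -0.187]
scene xs g [352.3034 234.906 ] area 94.0 pred 109.484375 xy [ 0.589  -0.3013]
top rect ((555.1101684570312, 152.7955780029297), (84.5567626953125, 271.25201416015625), 58.0283317565918)
  well (149.37864583333334, 236.3661458333333) z14 [0.4807 0.2008] z6 [0.4813 0.2032] diam 53.642478942871094
  well (166.17430368373763, 212.38634321653188) z14 [0.5432 0.1617] z6 [0.5442 0.1638] diam 42.01685333251953
  well (180.37308868501526, 191.96330275229357) z14 [0.597  0.1283] z6 [0.5985 0.1301] diam 32.95805740356445
scene rect ((551.9639892578125, 146.13229370117188), (89.80836486816406, 270.7774963378906), 57.76873779296875)
  well (153.17294685990336, 188.76038647342995) z14 [0.4798 0.1976] z6 [0.486  0.2045] diam 50.513729095458984
  well (181.01123595505618, 179.86516853932585) z14 [0.542  0.1582] z6 [0.5487 0.1648] diam 37.716339111328125
```

```bash
cat > plan.py <<'E'
from h import *
from station import arm
import sys
# usage: plan.py x y z [camdir_yaw_deg]
def plan(x,y,z,yaw=None):
    s=arm.get_state();T=R(s['ee_rot']);d=T.T@(np.array([x,y,z])-s['eef_pos'])
    # tool y world dir
    print('t',s['t'],'pos',s['eef_pos'],'rpy',s['ee_rot'],'yaxis',np.degrees(np.arctan2(T[1,1],T[0,1])),'zaxis',np.degrees(np.arctan2(T[1,2],T[0,2])),'xdir',T[:,0])
    print('dx dy dz',d,'len',np.linalg.norm(d),'rows',np.linalg.norm(d)/.0417)
if __name__=='__main__': plan(*map(float,sys.argv[1:4]))
E
python3 plan.py 0.46 0.20 0.22; python3 - <<'E'
from h import *
from station import arm
m=arm.camera_model('wrist');s=arm.get_state()
p=s['eef_pos'].copy()
for dz in (0.05,0,-.011,-.1,-.2): print(dz,proj(m,p+[0,0,dz]))
print(onz(m,(277,100),0.014)-p, onz(m,(277,200),.014)-p, R(m['attitude'])[:,0], )
E
```

```text
t 0.15 pos [0.283  0.6124 0.2368] rpy [ 0.1213  1.5695 -1.8823] yaxis -24.798806453152057 zaxis -114.79881780777103 xdir [-0.0004 -0.0012 -1.    ]
dx dy dz [0.0173 0.3337 0.3001] len 0.44913121403528444 rows 10.770532710678284
0.05 [276.9915 328.4442]
0 [276.775  268.5978]
-0.011 [276.7435 259.8719]
-0.1 [276.5834 215.5518]
-0.2 [276.496  191.3422]
[ 0.0914 -0.0429 -0.2228] [-0.0144  0.0059 -0.2228] [-0.4192 -0.9079  0.0012]
```

```bash
python3 plan.py 0.53 0.165 0.23
```

```text
t 0.15 pos [0.283  0.6124 0.2368] rpy [ 0.1213  1.5695 -1.8823] yaxis -24.798806453152057 zaxis -114.79881780777103 xdir [-0.0004 -0.0012 -1.    ]
dx dy dz [0.0073 0.4119 0.3025] len 0.5111374028394793 rows 12.257491674807657
```

jog_arm(
  motion=[
    {"dx": 0,"dy": 0.033,"dz": 0.024,"twist": 2},
    {"dx": 0.005,"dy": 0.41,"dz": 0.3,"twist": 7},
    {"dx": 0.005,"dy": 0.41,"dz": 0.3,"twist": 7},
    {"dx": 0.005,"dy": 0.41,"dz": 0.3,"twist": 7},
    {"dx": 0.005,"dy": 0.41,"dz": 0.3,"twist": 7},
    {"dx": 0.005,"dy": 0.41,"dz": 0.3,"twist": 7},
    {"dx": 0.005,"dy": 0.41,"dz": 0.3,"twist": 7},
    {"dx": 0.005,"dy": 0.41,"dz": 0.3,"twist": 7},
    {"dx": 0.005,"dy": 0.41,"dz": 0.3,"twist": 7},
    {"dx": 0.005,"dy": 0.41,"dz": 0.3,"twist": 7},
    {"dx": 0.005,"dy": 0.41,"dz": 0.3,"twist": 7},
    {"dx": 0.005,"dy": 0.41,"dz": 0.3,"twist": 7},
    {"dx": 0.005,"dy": 0.41,"dz": 0.3,"twist": 7},
    {"dx": 0.005,"dy": 0.41,"dz": 0.3,"twist": 7},
    {"dx": 0.005,"dy": 0.41,"dz": 0.3,"twist": 7},
    {"dx": 0.005,"dy": 0.41,"dz": 0.3,"twist": 7},
    {"dx": 0.005,"dy": 0.41,"dz": 0.3,"twist": 7},
    {"dx": 0.005,"dy": 0.41,"dz": 0.3,"twist": 7},
  ],
  gripper=0.06,
)

```text
t: 1.65
eef_pos: [0.5291, 0.1695, 0.2326]
ee_rot: [-2.857, 1.571, 1.302]
force: [-1.0, -0.4, -1.3]
width: 0.06
```

```bash
cat > snap.py <<'E'
from h import *
from station import arm
import sys,pickle
def snap(name):
    s=arm.get_state();m=arm.camera_model('wrist');im=arm.grab_frame('wrist')[:,:,::-1].copy()
    cv2.imwrite(f'pics/{name}.png',im);pickle.dump((s,m,im),open(f'pics/{name}.pkl','wb'));return s,m,im
if __name__=='__main__':
    s,m,im=snap(sys.argv[1]);print(s['t'],s['eef_pos'],s['ee_rot'],s['width'],m['eye'],m['attitude'])
E
python3 snap.py tray1
```

```text
1.65 [0.5291 0.1695 0.2326] [-2.8574  1.5707  1.3018] 0.05999070675797856 [0.5898 0.1319 0.3802] [ 2.869   0.0002 -2.1238]
```

View pics/tray1.png

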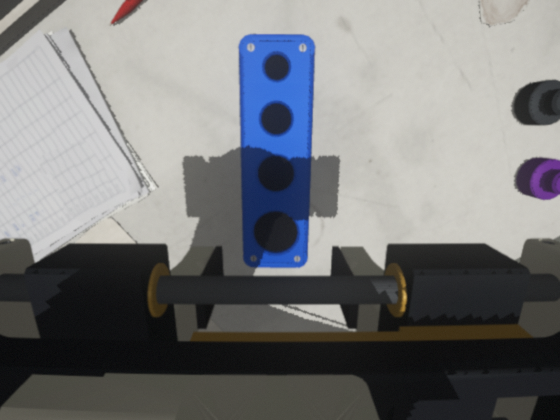

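The wrist view shows all four wells, at (276,67), (276,118), (276,173) and (275,231).

```bash
cat > wells.py <<'E'
from h import *
import pickle,sys
s,m,im=pickle.load(open(f'pics/{sys.argv[1]}.pkl','rb'))
D={'l':.056,'m':.044,'s':.035,'xs':.027};off={'l':0,'m':.074,'s':.1375,'xs':.1925}
P=[]
for k,(u,v) in zip(['xs','s','m','l'],[(276,67),(276,118),(276,173),(275,231)]):
    r=30;x0,y0=u-r,max(v-r,0)
    g=im[y0:v+r,x0:u+r]
    sat=(g[:,:,0].astype(int)-g[:,:,2]<45).astype(np.uint8)
    cs,_=cv2.findContours(sat,cv2.RETR_EXTERNAL,cv2.CHAIN_APPROX_NONE)
    c=[c for c in cs if cv2.pointPolygonTest(c,(float(u-x0),float(v-y0)),False)>=0][0]
    M=cv2.moments(c);q=np.array([M['m10'],M['m01']])/M['m00']+(x0,y0)
    w=cv2.boundingRect(c)
    def sil(p):
        t=np.linspace(0,2*np.pi,60);S=16;B=[]
        for z in (.006,.0115):
            b=np.zeros((60*S,60*S),np.uint8)
            cv2.fillPoly(b,[np.array([(proj(m,(p[0]+D[k]/2*np.cos(a),p[1]+D[k]/2*np.sin(a),z))-(x0,y0))*S for a in t]).astype(np.int32)],1);B.append(b)
        Mb=cv2.moments(B[0]&B[1],True);return np.array([Mb['m10'],Mb['m01']])/Mb['m00']/S+(x0,y0)-.03,Mb['m00']/S/S
    p=onz(m,q,.01)[:2]
    for _ in range(4):
        qq,ar=sil(p);p=p+onz(m,q,.01)[:2]-onz(m,qq,.01)[:2]
    P.append(p);print(k,q,cv2.contourArea(c)+len(c)/2,ar,p)
P=np.array(P);o=np.array([.1925,.1375,.074,0])
c=P.mean(0);oc=o-o.mean();v=(P-c).T@oc;u=v/np.linalg.norm(v)
print('scale',np.linalg.norm(v)/(oc@oc),'ang',np.degrees(np.arctan2(u[1],u[0])))
for k,x in zip(['xs','s','m','l'],oc): print(k,c+u*x)
E
python3 wells.py tray1; python3 plan.py 0.454 -0.145 0.20
```

```text
xs [276.1898  66.8267] 435.0 474.9296875 [0.6451 0.0984]
s [275.8536 118.3452] 671.0 740.5078125 [0.5982 0.1279]
m [275.3986 173.2795] 1027.0 1018.19921875 [0.544 0.162]
l [274.7715 231.0996] 1405.0 1385.3359375 [0.4816 0.2015]
scale 1.0043867833117837 ang -32.23795073878088
xs [0.6446 0.0986]
s [0.5981 0.128 ]
m [0.5444 0.1618]
l [0.4818 0.2013]
t 1.7 pos [0.5291 0.1694 0.2326] rpy [-2.8292  1.5707  1.3299] yaxis -31.700886659146967 zaxis -121.70088681470978 xdir [ 0.      0.0001 -1.    ]
dx dy dz [0.0326 0.1014 0.307 ] len 0.3249221878669361 rows 7.791898989614775
```

jog_arm(
  motion=[
    {"dx": 0,"dy": 0.01,"dz": 0.03},
    {"dx": 0.06,"dy": 0.1,"dz": 0.307},
    {"dx": 0.06,"dy": 0.1,"dz": 0.307},
    {"dx": 0.06,"dy": 0.1,"dz": 0.307},
    {"dx": 0.06,"dy": 0.1,"dz": 0.307},
    {"dx": 0.06,"dy": 0.1,"dz": 0.307},
    {"dx": 0.06,"dy": 0.1,"dz": 0.307},
    {"dx": 0.06,"dy": 0.1,"dz": 0.307},
    {"dx": 0.06,"dy": 0.1,"dz": 0.307},
    {"dx": 0.06,"dy": 0.1,"dz": 0.307},
    {"dx": 0.06,"dy": 0.1,"dz": 0.307},
    {"dx": 0.06,"dy": 0.1,"dz": 0.307},
  ],
)

```text
invalid input
```

```bash
python3 snap.py l1
```

```text
1.7 [0.5291 0.1694 0.2326] [-2.8292  1.5707  1.3299] 0.060332497210673686 [0.5898 0.1318 0.3802] [ 2.8691  0.0002 -2.1238]
```

View pics/l1.png

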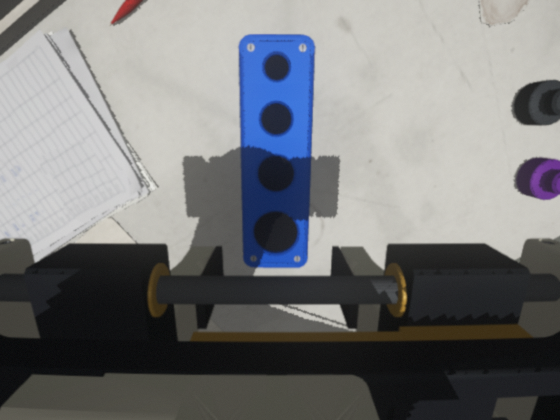

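The call was refused because the twist value was missing, so the view hasn't changed. I'll repeat it with twist included.

jog_arm(
  motion=[
    {"dx": 0,"dy": 0.01,"dz": 0.03,"twist": 0},
    {"dx": 0.06,"dy": 0.1,"dz": 0.307,"twist": 0},
    {"dx": 0.06,"dy": 0.1,"dz": 0.307,"twist": 0},
    {"dx": 0.06,"dy": 0.1,"dz": 0.307,"twist": 0},
    {"dx": 0.06,"dy": 0.1,"dz": 0.307,"twist": 0},
    {"dx": 0.06,"dy": 0.1,"dz": 0.307,"twist": 0},
    {"dx": 0.06,"dy": 0.1,"dz": 0.307,"twist": 0},
    {"dx": 0.06,"dy": 0.1,"dz": 0.307,"twist": 0},
    {"dx": 0.06,"dy": 0.1,"dz": 0.307,"twist": 0},
    {"dx": 0.06,"dy": 0.1,"dz": 0.307,"twist": 0},
    {"dx": 0.06,"dy": 0.1,"dz": 0.307,"twist": 0},
    {"dx": 0.06,"dy": 0.1,"dz": 0.307,"twist": 0},
  ],
)

```text
t: 2.75
eef_pos: [0.4534, -0.1443, 0.1729]
ee_rot: [2.155, 1.57, 0.03]
force: [-0.0, 1.1, -0.7]
width: 0.0601
```

```bash
python3 snap.py l2
```

```text
2.75 [ 0.4534 -0.1443  0.1729] [2.1549 1.57   0.0301] 0.06013631671034943 [ 0.514  -0.182   0.3206] [ 2.8698  0.0006 -2.1245]
```

View pics/l2.png

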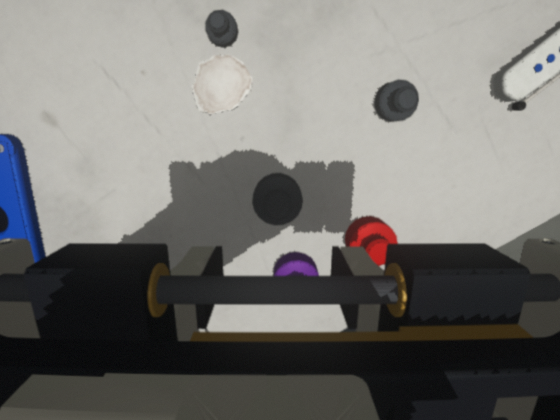

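The largest weight is at (277,200), inside the gripper's own shadow. I'll refine its position with a darker threshold.

```bash
cat > wt.py <<'E'
from h import *
import pickle,sys
W={'l':(.050,.026,.046,.028),'m':(.038,.018,.036,.022),'s':(.029,.015,.031,.018),'xs':(.021,.014,.030,.014)}
def wt(name,k,u,v,thr,base=0,r=45):
    s,m,im=pickle.load(open(f'pics/{name}.pkl','rb'))
    x0,y0=u-r,max(v-r,0);v1=min(v+r,240)
    g=im[y0:v1,x0:u+r].max(2);mk=(g<thr).astype(np.uint8)
    cs,_=cv2.findContours(mk,cv2.RETR_EXTERNAL,cv2.CHAIN_APPROX_NONE)
    c=[c for c in cs if cv2.pointPolygonTest(c,(float(u-x0),float(v-y0)),False)>=0][0]
    M=cv2.moments(c);q=np.array([M['m10'],M['m01']])/M['m00']+(x0,y0)
    d,h,H,kd=W[k];t=np.linspace(0,2*np.pi,60);S=16
    def sil(p):
        b=np.zeros((2*r*S,2*r*S),np.uint8)
        for L in ([(d/2,0),(d/2,h)],[(kd/2,h+.006),(kd/2,H)]):
            P=[(proj(m,(p[0]+rr*np.cos(a),p[1]+rr*np.sin(a),z+base))-(x0,y0))*S for rr,z in L for a in t]
            cv2.fillConvexPoly(b,cv2.convexHull(np.array(P,np.float32)).astype(np.int32),1)
        Mb=cv2.moments(b,True);return np.array([Mb['m10'],Mb['m01']])/Mb['m00']/S+(x0,y0)-.03,Mb['m00']/S/S
    p=onz(m,q,h/2)[:2]
    for _ in range(4):
        qq,ar=sil(p);p=p+onz(m,q,h/2)[:2]-onz(m,qq,h/2)[:2]
    print(k,'px',q,'area',cv2.contourArea(c)+len(c)/2,ar,'xy',p,'bbox',cv2.boundingRect(c));return p
if __name__=='__main__':
    a=sys.argv;wt(a[1],a[2],*map(int,a[3:6]),base=float(a[6]) if len(a)>6 else 0)
E
for t in 45 55 65; do python3 wt.py l2 l 277 200 $t; done
python3 wt.py l2 m 397 100 85;python3 wt.py l2 s 221 28 85
python3 plan.py 0.4535 -0.145 0.039
```

```text
l px [276.9368 198.8955] area 1876.0 2145.82421875 xy [ 0.4543 -0.1452] bbox (21, 19, 49, 50)
l px [277.0212 198.9113] area 1980.0 2145.859375 xy [ 0.4542 -0.1453] bbox (21, 18, 49, 52)
l px [277.0191 198.8589] area 2059.0 2146.17578125 xy [ 0.4543 -0.1453] bbox (20, 18, 51, 52)
m px [395.698  100.5219] area 1383.0 1569.2890625 xy [ 0.4754 -0.2914] bbox (22, 26, 44, 40)
s px [221.2393  28.3214] area 884.0 1050.8359375 xy [ 0.6148 -0.1849] bbox (30, 11, 32, 36)
t 2.8 pos [ 0.4535 -0.1441  0.173 ] rpy [2.2177 1.5699 0.0936] yaxis -31.703278238164437 zaxis -121.70325651779548 xdir [ 0.0009  0.0001 -1.    ]
dx dy dz [0.134  0.0004 0.0009] len 0.13396335509393548 rows 3.212550481868956
```

jog_arm(
  motion=[
    {"dx": 0.04,"dy": 0.001,"dz": 0.001,"twist": 0},
    {"dx": 0.08,"dy": 0.001,"dz": 0.001,"twist": 0},
    {"dx": 0.11,"dy": 0.001,"dz": 0.001,"twist": 0},
    {"dx": 0.125,"dy": 0.001,"dz": 0.001,"twist": 0},
    {"dx": 0.133,"dy": 0.001,"dz": 0.001,"twist": 0},
    {"dx": 0.133,"dy": 0.001,"dz": 0.001,"twist": 0},
    {"dx": 0.133,"dy": 0.001,"dz": 0.001,"twist": 0},
  ],
  gripper=0.05,
)

```text
t: 3.38
eef_pos: [0.454, -0.1458, 0.0401]
ee_rot: [1.78, 1.57, -0.344]
force: [0.2, -0.9, -0.1]
width: 0.0502
```

jog_arm(
  motion=[
    {"dx": 0,"dy": 0,"dz": 0,"twist": 0},
    {"dx": 0,"dy": 0,"dz": 0,"twist": 0},
    {"dx": 0,"dy": 0,"dz": 0,"twist": 0},
    {"dx": 0,"dy": 0,"dz": 0,"twist": 0},
    {"dx": 0,"dy": 0,"dz": 0,"twist": 0},
    {"dx": 0,"dy": 0,"dz": 0,"twist": 0},
    {"dx": 0,"dy": 0,"dz": 0,"twist": 0},
    {"dx": 0,"dy": 0,"dz": 0,"twist": 0},
  ],
  gripper=0.01,
  newtons=40,
)

```text
t: 4.05
eef_pos: [0.4542, -0.1464, 0.0405]
ee_rot: [2.196, 1.568, 0.07]
force: [0.5, 4.6, 6.7]
width: 0.027
```

jog_arm(
  motion=[
    {"dx": -0.01,"dy": 0,"dz": 0,"twist": 0},
    {"dx": -0.03,"dy": 0,"dz": 0,"twist": 0},
    {"dx": -0.06,"dy": 0,"dz": 0,"twist": 0},
    {"dx": -0.09,"dy": 0,"dz": 0,"twist": 0},
    {"dx": -0.1,"dy": 0,"dz": 0,"twist": 0},
    {"dx": -0.1,"dy": 0,"dz": 0,"twist": 0},
  ],
)

```text
t: 4.55
eef_pos: [0.4541, -0.1466, 0.1419]
ee_rot: [2.186, 1.567, 0.061]
force: [0.3, -0.1, -5.3]
width: 0.0269
```

```bash
python3 snap.py l3; python3 plan.py 0.4818 0.2013 0.14
```

```text
4.55 [ 0.4541 -0.1466  0.1419] [2.1865 1.5665 0.0606] 0.026874560320584096 [ 0.5141 -0.1844  0.2897] [ 2.8725  0.0025 -2.1256]
t 4.6 pos [ 0.4529 -0.1465  0.14  ] rpy [2.5286 1.5692 0.4022] yaxis -31.83395715940054 zaxis -121.8338852979496 xdir [ 0.0015  0.0006 -1.    ]
dx dy dz [ 0.0002 -0.1589 -0.3107] len 0.349001875483431 rows 8.369349531976761
```

View pics/l3.png

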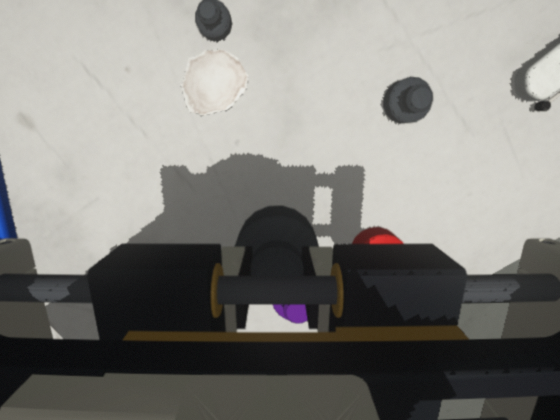

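The weight is held upright at (277,235). Next I'll move over the widest well.

jog_arm(
  motion=[
    {"dx": 0,"dy": -0.005,"dz": -0.01,"twist": 0},
    {"dx": 0,"dy": -0.02,"dz": -0.04,"twist": 0},
    {"dx": 0,"dy": -0.038,"dz": -0.075,"twist": 0},
    {"dx": 0,"dy": -0.056,"dz": -0.11,"twist": 0},
    {"dx": 0,"dy": -0.075,"dz": -0.147,"twist": 0},
    {"dx": 0,"dy": -0.094,"dz": -0.184,"twist": 0},
    {"dx": 0,"dy": -0.113,"dz": -0.221,"twist": 0},
    {"dx": 0,"dy": -0.132,"dz": -0.258,"twist": 0},
    {"dx": 0,"dy": -0.147,"dz": -0.287,"twist": 0},
    {"dx": 0,"dy": -0.156,"dz": -0.304,"twist": 0},
    {"dx": 0,"dy": -0.159,"dz": -0.31,"twist": 0},
    {"dx": 0,"dy": -0.159,"dz": -0.31,"twist": 0},
    {"dx": 0,"dy": -0.159,"dz": -0.31,"twist": 0},
    {"dx": 0,"dy": -0.159,"dz": -0.31,"twist": 0},
  ],
)

```text
t: 5.77
eef_pos: [0.4804, 0.1992, 0.1383]
ee_rot: [-0.354, 1.568, -2.481]
force: [0.3, -0.3, -4.6]
width: 0.0269
```

```bash
python3 snap.py l4; python3 plan.py 0.4818 0.2013 0.05;python3 plan.py 0.4818 0.2013 0.05
```

```text
5.7667 [0.4804 0.1992 0.1383] [-0.354   1.568  -2.4807] 0.026931339909016992 [0.5413 0.1617 0.2858] [ 2.8681 -0.0025 -2.1264]
t 5.8167 pos [0.4806 0.1992 0.1388] rpy [-0.3651  1.5689 -2.4921] yaxis -31.869192973295274 zaxis -121.86912636140679 xdir [-0.0015 -0.0011 -1.    ]
dx dy dz [ 0.0888 -0.0001 -0.0025] len 0.0887867025459681 rows 2.129177519087964
t 5.8167 pos [0.4806 0.1992 0.1388] rpy [-0.3651  1.5689 -2.4921] yaxis -31.869192973295274 zaxis -121.86912636140679 xdir [-0.0015 -0.0011 -1.    ]
dx dy dz [ 0.0888 -0.0001 -0.0025] len 0.0887867025459681 rows 2.129177519087964
```

View pics/l4.png

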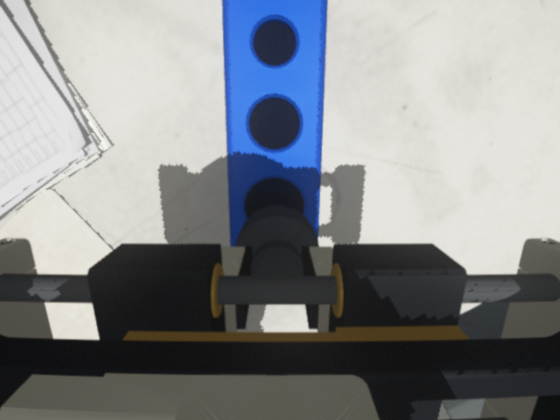

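The weight hangs above the widest well. The next two wells show at (274,122) and (275,41), and I'll use them as a cross-check.

```bash
sed -e "s/zip(\['xs','s','m','l'\],\[(276.*\])/zip(['s','m'],[(275,41),(274,122)])/" -e '/^P=np/,$d' -e 's/r=30/r=36/;s/60\*S,60\*S/80*S,80*S/' wells.py > w2.py; python3 w2.py l4
```

```text
s [274.3229  42.7725] 1374.0 1490.546875 [0.5983 0.1277]
m [274.0377 122.8643] 1933.0 2067.1015625 [0.5443 0.1616]
```

jog_arm(
  motion=[
    {"dx": 0.01,"dy": 0,"dz": -0.0025,"twist": 0},
    {"dx": 0.035,"dy": 0,"dz": -0.0025,"twist": 0},
    {"dx": 0.06,"dy": 0,"dz": -0.0025,"twist": 0},
    {"dx": 0.072,"dy": 0,"dz": -0.0025,"twist": 0},
    {"dx": 0.08,"dy": 0,"dz": -0.0025,"twist": 0},
    {"dx": 0.084,"dy": 0,"dz": -0.0025,"twist": 0},
    {"dx": 0.088,"dy": 0,"dz": -0.0025,"twist": 0},
    {"dx": 0.09,"dy": 0,"dz": -0.0025,"twist": 0},
    {"dx": 0.09,"dy": 0,"dz": -0.0025,"twist": 0},
  ],
)

```text
t: 6.57
eef_pos: [0.4829, 0.203, 0.0498]
ee_rot: [2.832, 1.57, 0.706]
force: [0.9, 0.2, -5.2]
width: 0.0269
```

```bash
for i in 1 2 3; do python3 -c "
from station import arm
arm.grab_frame('top')"; python3 plan.py 0.4818 0.2013 0.0465;done
```

```text
t 6.6167 pos [0.4829 0.2031 0.0501] rpy [2.8179 1.5698 0.6921] yaxis -31.798183155461587 zaxis -121.79816642103759 xdir [ 0.0008  0.0006 -1.    ]
dx dy dz [ 0.0036 -0.      0.0021] len 0.004119572024203837 rows 0.09879069602407282
t 6.6667 pos [0.4829 0.2031 0.0502] rpy [2.8309 1.5696 0.7052] yaxis -31.794627404326018 zaxis -121.79460290331487 xdir [ 0.0009  0.0008 -1.    ]
dx dy dz [ 0.0037 -0.      0.0022] len 0.004263409016773813 rows 0.10224002438306506
t 6.7167 pos [0.4829 0.2031 0.0502] rpy [2.8128 1.5695 0.6872] yaxis -31.788025453758806 zaxis -121.78799626843858 xdir [ 0.001   0.0008 -1.    ]
dx dy dz [0.0037 0.     0.0022] len 0.004310903500127354 rows 0.10337898081840177
```

jog_arm(
  motion=[
    {"dx": 0,"dy": 0,"dz": 0.002,"twist": 0},
    {"dx": 0.001,"dy": 0,"dz": 0.002,"twist": 0},
    {"dx": 0.002,"dy": 0,"dz": 0.002,"twist": 0},
    {"dx": 0.003,"dy": 0,"dz": 0.002,"twist": 0},
    {"dx": 0.004,"dy": 0,"dz": 0.002,"twist": 0},
    {"dx": 0.004,"dy": 0,"dz": 0.002,"twist": 0},
  ],
)

```text
t: 7.22
eef_pos: [0.4815, 0.2013, 0.0465]
ee_rot: [2.074, 1.571, -0.051]
force: [-4.8, -2.0, 7.9]
width: 0.0266
```

It touches the floor at z 0.0465 as expected, so I'll release and retreat.

jog_arm(
  motion=[
    {"dx": 0,"dy": 0,"dz": 0,"twist": 0},
    {"dx": 0,"dy": 0,"dz": 0,"twist": 0},
    {"dx": 0,"dy": 0,"dz": 0,"twist": 0},
    {"dx": -0.01,"dy": 0,"dz": 0,"twist": 0},
    {"dx": -0.04,"dy": 0,"dz": 0,"twist": 0},
    {"dx": -0.08,"dy": 0,"dz": 0,"twist": 0},
    {"dx": -0.12,"dy": 0,"dz": 0,"twist": 0},
    {"dx": -0.12,"dy": 0,"dz": 0,"twist": 0},
  ],
  gripper=0.05,
)

```text
t: 7.88
eef_pos: [0.4854, 0.2035, 0.1744]
ee_rot: [2.679, 1.558, 0.555]
force: [1.5, 0.1, -0.1]
width: 0.0499
```

```bash
python3 snap.py l5; python3 plan.py 0.475 -0.291 0.15
```

```text
7.8833 [0.4854 0.2035 0.1744] [2.6789 1.558  0.555 ] 0.04992480950064006 [0.5445 0.1649 0.3224] [ 2.8747  0.0114 -2.1237]
t 7.9333 pos [0.484  0.2029 0.171 ] rpy [2.7721 1.5613 0.6471] yaxis -31.75636700796014 zaxis -121.75461376329774 xdir [ 0.0076  0.0057 -1.    ]
dx dy dz [0.0181 0.2522 0.4248] len 0.4944026673420972 rows 11.85617907295197
```

View pics/l5.png

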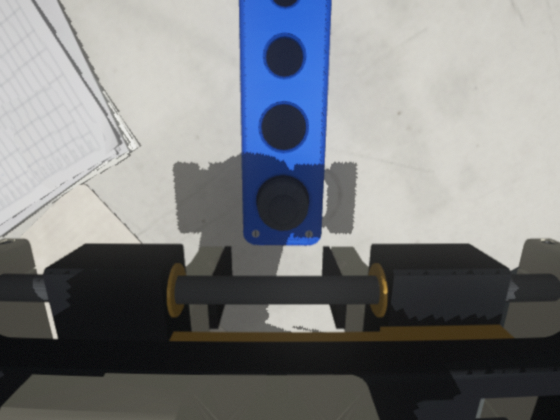

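The largest weight is seated in its well at (283,203). Now the second one.

jog_arm(
  motion=[
    {"dx": 0,"dy": 0.01,"dz": 0.017,"twist": 0},
    {"dx": 0.02,"dy": 0.252,"dz": 0.425,"twist": 0},
    {"dx": 0.02,"dy": 0.252,"dz": 0.425,"twist": 0},
    {"dx": 0.02,"dy": 0.252,"dz": 0.425,"twist": 0},
    {"dx": 0.02,"dy": 0.252,"dz": 0.425,"twist": 0},
    {"dx": 0.02,"dy": 0.252,"dz": 0.425,"twist": 0},
    {"dx": 0.02,"dy": 0.252,"dz": 0.425,"twist": 0},
    {"dx": 0.02,"dy": 0.252,"dz": 0.425,"twist": 0},
    {"dx": 0.02,"dy": 0.252,"dz": 0.425,"twist": 0},
    {"dx": 0.02,"dy": 0.252,"dz": 0.425,"twist": 0},
    {"dx": 0.02,"dy": 0.252,"dz": 0.425,"twist": 0},
    {"dx": 0.02,"dy": 0.252,"dz": 0.425,"twist": 0},
    {"dx": 0.02,"dy": 0.252,"dz": 0.425,"twist": 0},
    {"dx": 0.02,"dy": 0.252,"dz": 0.425,"twist": 0},
    {"dx": 0.02,"dy": 0.252,"dz": 0.425,"twist": 0},
    {"dx": 0.02,"dy": 0.252,"dz": 0.425,"twist": 0},
    {"dx": 0.02,"dy": 0.252,"dz": 0.425,"twist": 0},
    {"dx": 0.02,"dy": 0.252,"dz": 0.425,"twist": 0},
  ],
)

```text
t: 9.43
eef_pos: [0.472, -0.2919, 0.1458]
ee_rot: [2.179, 1.571, 0.055]
force: [0.3, -0.5, 0.3]
width: 0.0498
```

```bash
python3 snap.py m1; python3 plan.py 0.4755 -0.2914 0.031
for t in 45 55 65; do python3 wt.py m1 m 277 205 $t; done
```

```text
9.4333 [ 0.472  -0.2919  0.1458] [2.1793 1.5705 0.055 ] 0.04975737288697567 [ 0.5326 -0.3295  0.2934] [ 2.8693  0.0002 -2.124 ]
t 9.4833 pos [ 0.472  -0.292   0.1459] rpy [ 1.8909  1.5704 -0.2333] yaxis -31.703795102553787 zaxis -121.70379214864741 xdir [ 0.0004 -0.0001 -1.    ]
dx dy dz [ 0.1149  0.0026 -0.0023] len 0.1149208560953056 rows 2.7558958296236353
m px [274.8997 202.2519] area 1173.0 1423.04296875 xy [ 0.4752 -0.2921] bbox (24, 23, 39, 40)
m px [274.9913 202.202 ] area 1265.0 1422.60546875 xy [ 0.4752 -0.2922] bbox (24, 22, 39, 41)
m px [275.0434 202.2168] area 1320.0 1422.6796875 xy [ 0.4752 -0.2922] bbox (23, 22, 41, 42)
```

View pics/m1.png

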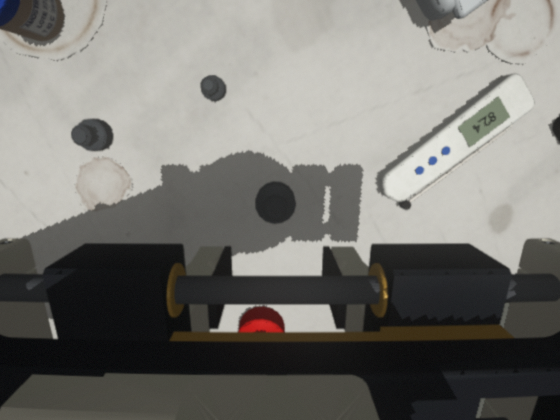

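The second weight is at (275,202). The thermometer's nearest end, at (385,190), is well clear of the fingers.

jog_arm(
  motion=[
    {"dx": 0.03,"dy": 0.003,"dz": -0.0015,"twist": 0},
    {"dx": 0.065,"dy": 0.003,"dz": -0.0015,"twist": 0},
    {"dx": 0.095,"dy": 0.003,"dz": -0.0015,"twist": 0},
    {"dx": 0.108,"dy": 0.003,"dz": -0.0015,"twist": 0},
    {"dx": 0.114,"dy": 0.003,"dz": -0.0015,"twist": 0},
    {"dx": 0.114,"dy": 0.003,"dz": -0.0015,"twist": 0},
    {"dx": 0.114,"dy": 0.003,"dz": -0.0015,"twist": 0},
    {"dx": 0.114,"dy": 0.003,"dz": -0.0015,"twist": 0},
  ],
  gripper=0.04,
)

```text
t: 10.15
eef_pos: [0.4762, -0.2933, 0.033]
ee_rot: [1.812, 1.568, -0.313]
force: [0.0, 0.1, 0.6]
width: 0.0401
```

jog_arm(
  motion=[
    {"dx": 0,"dy": 0,"dz": 0,"twist": 0},
    {"dx": 0,"dy": 0,"dz": 0,"twist": 0},
    {"dx": 0,"dy": 0,"dz": 0,"twist": 0},
    {"dx": 0,"dy": 0,"dz": 0,"twist": 0},
    {"dx": 0,"dy": 0,"dz": 0,"twist": 0},
    {"dx": 0,"dy": 0,"dz": 0,"twist": 0},
    {"dx": 0,"dy": 0,"dz": 0,"twist": 0},
    {"dx": 0,"dy": 0,"dz": 0,"twist": 0},
  ],
  gripper=0.005,
  newtons=30,
)

```text
t: 10.82
eef_pos: [0.4756, -0.2933, 0.0323]
ee_rot: [1.81, 1.57, -0.315]
force: [-0.7, 2.0, 6.4]
width: 0.0208
```

```bash
python3 plan.py 0.5444 0.1618 0.0377
```

```text
t 10.8167 pos [ 0.4756 -0.2933  0.0323] rpy [ 1.8103  1.5696 -0.3153] yaxis -31.78500246520931 zaxis -121.78498492287102 xdir [ 0.0011 -0.0004 -1.    ]
dx dy dz [-0.0055 -0.1812 -0.4231] len 0.46029860521642035 rows 11.038335856508882
```

jog_arm(
  motion=[
    {"dx": -0.01,"dy": 0,"dz": 0,"twist": 0},
    {"dx": -0.035,"dy": 0,"dz": 0,"twist": 0},
    {"dx": -0.065,"dy": -0.003,"dz": -0.007,"twist": 0},
    {"dx": -0.085,"dy": -0.01,"dz": -0.024,"twist": 0},
    {"dx": -0.095,"dy": -0.022,"dz": -0.052,"twist": 0},
    {"dx": -0.1,"dy": -0.036,"dz": -0.085,"twist": 0},
    {"dx": -0.1,"dy": -0.051,"dz": -0.12,"twist": 0},
    {"dx": -0.1,"dy": -0.066,"dz": -0.155,"twist": 0},
    {"dx": -0.1,"dy": -0.081,"dz": -0.19,"twist": 0},
    {"dx": -0.1,"dy": -0.096,"dz": -0.225,"twist": 0},
    {"dx": -0.1,"dy": -0.111,"dz": -0.26,"twist": 0},
    {"dx": -0.1,"dy": -0.126,"dz": -0.295,"twist": 0},
    {"dx": -0.1,"dy": -0.141,"dz": -0.33,"twist": 0},
    {"dx": -0.1,"dy": -0.155,"dz": -0.363,"twist": 0},
    {"dx": -0.1,"dy": -0.167,"dz": -0.391,"twist": 0},
    {"dx": -0.1,"dy": -0.175,"dz": -0.41,"twist": 0},
    {"dx": -0.1,"dy": -0.179,"dz": -0.42,"twist": 0},
    {"dx": -0.1,"dy": -0.18,"dz": -0.423,"twist": 0},
    {"dx": -0.1,"dy": -0.18,"dz": -0.423,"twist": 0},
    {"dx": -0.1,"dy": -0.18,"dz": -0.423,"twist": 0},
  ],
)

```text
t: 12.48
eef_pos: [0.5445, 0.1603, 0.1315]
ee_rot: [-0.511, 1.57, -2.637]
force: [0.0, -0.3, -1.6]
width: 0.0206
```

```bash
python3 snap.py m2; python3 plan.py 0.5451 0.1613 0.0383
```

```text
12.4833 [0.5445 0.1603 0.1315] [-0.5112  1.5699 -2.6374] 0.020592357535646724 [0.6053 0.1226 0.279 ] [ 2.8686 -0.0008 -2.126 ]
t 12.5333 pos [0.5446 0.1601 0.1315] rpy [-0.5529  1.5701 -2.6796] yaxis -31.850255974874266 zaxis -121.85024199917154 xdir [-0.0007 -0.0003 -1.    ]
dx dy dz [ 0.0932 -0.0002 -0.0014] len 0.09323538758442133 rows 2.2358606135352836
```

View pics/m2.png

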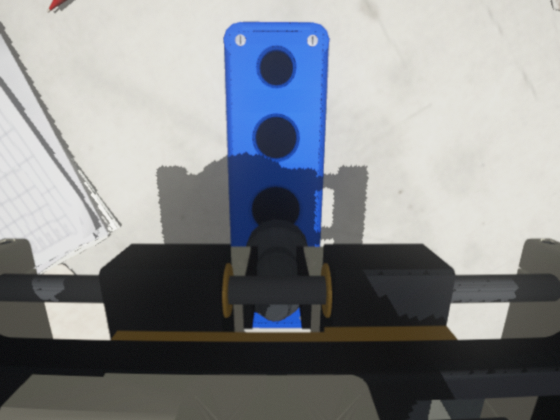

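Held upright over the second well, with wells s (276,136) and xs (276,66) in line. Lowering now.

jog_arm(
  motion=[
    {"dx": 0.02,"dy": 0,"dz": -0.001,"twist": 0},
    {"dx": 0.05,"dy": 0,"dz": -0.001,"twist": 0},
    {"dx": 0.07,"dy": 0,"dz": -0.001,"twist": 0},
    {"dx": 0.08,"dy": 0,"dz": -0.001,"twist": 0},
    {"dx": 0.084,"dy": 0,"dz": -0.001,"twist": 0},
    {"dx": 0.087,"dy": 0,"dz": -0.001,"twist": 0},
    {"dx": 0.09,"dy": 0,"dz": -0.001,"twist": 0},
    {"dx": 0.092,"dy": 0,"dz": -0.001,"twist": 0},
    {"dx": 0.093,"dy": 0,"dz": -0.001,"twist": 0},
    {"dx": 0.094,"dy": 0,"dz": -0.001,"twist": 0},
    {"dx": 0.094,"dy": 0,"dz": -0.001,"twist": 0},
  ],
)

```text
t: 13.45
eef_pos: [0.5459, 0.1623, 0.0383]
ee_rot: [2.574, 1.57, 0.449]
force: [-1.4, -0.9, 1.2]
width: 0.0209
```

jog_arm(
  motion=[
    {"dx": 0,"dy": 0,"dz": 0,"twist": 0},
    {"dx": 0,"dy": 0,"dz": 0,"twist": 0},
    {"dx": 0,"dy": 0,"dz": 0,"twist": 0},
    {"dx": 0,"dy": 0,"dz": 0,"twist": 0},
    {"dx": -0.01,"dy": 0,"dz": 0,"twist": 0},
    {"dx": -0.04,"dy": 0,"dz": 0,"twist": 0},
    {"dx": -0.08,"dy": 0,"dz": 0,"twist": 0},
    {"dx": -0.1,"dy": 0,"dz": 0,"twist": 0},
    {"dx": -0.11,"dy": 0,"dz": 0,"twist": 0},
    {"dx": -0.11,"dy": 0,"dz": 0,"twist": 0},
    {"dx": -0.11,"dy": 0,"dz": 0,"twist": 0},
  ],
  gripper=0.04,
)

```text
t: 14.37
eef_pos: [0.5454, 0.1621, 0.148]
ee_rot: [3.054, 1.57, 0.928]
force: [-0.4, -0.2, 0.4]
width: 0.0398
```

```bash
python3 snap.py m3; python3 plan.py 0.6148 -0.1852 0.13
```

```text
14.3667 [0.5454 0.1621 0.148 ] [3.0541 1.5697 0.9281] 0.039758752546186216 [0.6059 0.1242 0.2955] [ 2.8692  0.0012 -2.1257]
t 14.4167 pos [0.5449 0.1618 0.1469] rpy [-0.8422  1.5698 -2.9683] yaxis -31.816272747773198 zaxis -121.81624475715353 xdir [-0.001  -0.0002 -1.    ]
dx dy dz [0.0169 0.2423 0.258 ] len 0.35434607173463856 rows 8.497507715458958
```

View pics/m3.png

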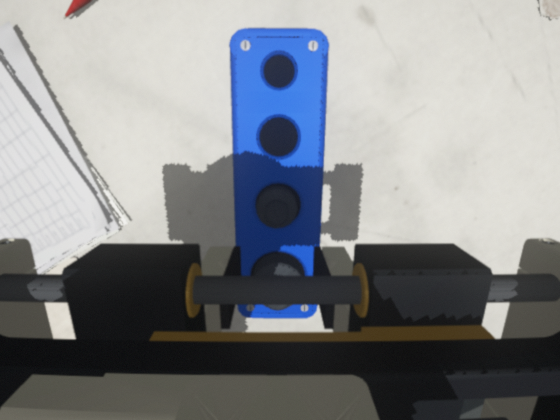

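The second weight is in its well at (277,205), and the largest one shows behind it at (277,275). Next is the third.

jog_arm(
  motion=[
    {"dx": 0,"dy": 0.01,"dz": 0.01,"twist": 0},
    {"dx": 0.01,"dy": 0.035,"dz": 0.037,"twist": 0},
    {"dx": 0.017,"dy": 0.242,"dz": 0.258,"twist": 0},
    {"dx": 0.017,"dy": 0.242,"dz": 0.258,"twist": 0},
    {"dx": 0.017,"dy": 0.242,"dz": 0.258,"twist": 0},
    {"dx": 0.017,"dy": 0.242,"dz": 0.258,"twist": 0},
    {"dx": 0.017,"dy": 0.242,"dz": 0.258,"twist": 0},
    {"dx": 0.017,"dy": 0.242,"dz": 0.258,"twist": 0},
    {"dx": 0.017,"dy": 0.242,"dz": 0.258,"twist": 0},
    {"dx": 0.017,"dy": 0.242,"dz": 0.258,"twist": 0},
    {"dx": 0.017,"dy": 0.242,"dz": 0.258,"twist": 0},
    {"dx": 0.017,"dy": 0.242,"dz": 0.258,"twist": 0},
    {"dx": 0.017,"dy": 0.242,"dz": 0.258,"twist": 0},
    {"dx": 0.017,"dy": 0.242,"dz": 0.258,"twist": 0},
    {"dx": 0.017,"dy": 0.242,"dz": 0.258,"twist": 0},
  ],
  gripper=0.036,
)

```text
t: 15.67
eef_pos: [0.6152, -0.1836, 0.1305]
ee_rot: [-1.437, 1.571, 2.722]
force: [-0.0, -0.3, 0.7]
width: 0.036
```

```bash
python3 snap.py s1; python3 plan.py 0.6148 -0.1852 0.029
for t in 45 55 65; do python3 wt.py s1 s 277 205 $t; done
```

```text
15.6667 [ 0.6152 -0.1836  0.1305] [-1.4373  1.5706  2.7218] 0.03600347061712086 [ 0.6759 -0.2212  0.2781] [ 2.8689  0.0001 -2.1239]
t 15.7167 pos [ 0.6153 -0.1836  0.1307] rpy [2.3334 1.5706 0.2094] yaxis -31.699393338774975 zaxis -121.6993926057223 xdir [ 0.0002  0.     -1.    ]
dx dy dz [0.1017 0.0004 0.0016] len 0.10172291954670915 rows 2.439398550280795
s px [277.7705 207.8802] area 704.0 920.84375 xy [ 0.6153 -0.185 ] bbox (32, 33, 29, 31)
s px [277.8746 207.6797] area 784.0 920.85546875 xy [ 0.6154 -0.1852] bbox (31, 32, 31, 32)
s px [277.9041 207.7734] area 826.0 921.10546875 xy [ 0.6153 -0.1851] bbox (31, 32, 31, 33)
```

View pics/s1.png

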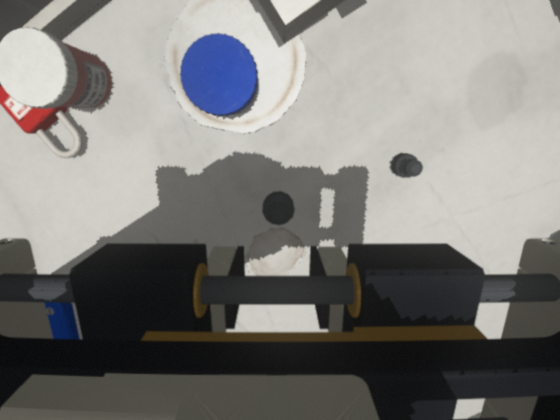

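The third weight is at (278,208). The pot at (218,75) stays below the gripper body and clear of the fingers.

jog_arm(
  motion=[
    {"dx": 0.03,"dy": 0.001,"dz": 0.001,"twist": 0},
    {"dx": 0.06,"dy": 0.001,"dz": 0.001,"twist": 0},
    {"dx": 0.085,"dy": 0.001,"dz": 0.001,"twist": 0},
    {"dx": 0.096,"dy": 0.001,"dz": 0.001,"twist": 0},
    {"dx": 0.101,"dy": 0.001,"dz": 0.001,"twist": 0},
    {"dx": 0.101,"dy": 0.001,"dz": 0.001,"twist": 0},
    {"dx": 0.101,"dy": 0.001,"dz": 0.001,"twist": 0},
    {"dx": 0.101,"dy": 0.001,"dz": 0.001,"twist": 0},
  ],
)

```text
t: 16.38
eef_pos: [0.6168, -0.1861, 0.0313]
ee_rot: [2.016, 1.568, -0.109]
force: [0.8, -0.3, 0.3]
width: 0.0362
```

jog_arm(
  motion=[
    {"dx": 0,"dy": 0,"dz": 0,"twist": 0},
    {"dx": 0,"dy": 0,"dz": 0,"twist": 0},
    {"dx": 0,"dy": 0,"dz": 0,"twist": 0},
    {"dx": 0,"dy": 0,"dz": 0,"twist": 0},
    {"dx": 0,"dy": 0,"dz": 0,"twist": 0},
    {"dx": 0,"dy": 0,"dz": 0,"twist": 0},
    {"dx": 0,"dy": 0,"dz": 0,"twist": 0},
    {"dx": 0,"dy": 0,"dz": 0,"twist": 0},
  ],
  gripper=0.003,
  newtons=20,
)

```text
t: 17.05
eef_pos: [0.616, -0.1861, 0.0301]
ee_rot: [1.938, 1.57, -0.188]
force: [-0.4, 0.8, 5.5]
width: 0.0171
```

```bash
python3 plan.py 0.5982 0.1279 0.035
```

```text
t 17.05 pos [ 0.616  -0.1861  0.0301] rpy [ 1.9378  1.5699 -0.1878] yaxis -31.78330445255086 zaxis -121.78328846944655 xdir [ 0.0009 -0.0002 -1.    ]
dx dy dz [-0.005  -0.1806 -0.2576] len 0.31459216552369174 rows 7.544176631263591
```

jog_arm(
  motion=[
    {"dx": -0.01,"dy": 0,"dz": 0,"twist": 0},
    {"dx": -0.035,"dy": 0,"dz": 0,"twist": 0},
    {"dx": -0.065,"dy": -0.005,"dz": -0.007,"twist": 0},
    {"dx": -0.085,"dy": -0.016,"dz": -0.023,"twist": 0},
    {"dx": -0.095,"dy": -0.032,"dz": -0.046,"twist": 0},
    {"dx": -0.1,"dy": -0.05,"dz": -0.072,"twist": 0},
    {"dx": -0.1,"dy": -0.07,"dz": -0.1,"twist": 0},
    {"dx": -0.1,"dy": -0.09,"dz": -0.129,"twist": 0},
    {"dx": -0.1,"dy": -0.11,"dz": -0.158,"twist": 0},
    {"dx": -0.1,"dy": -0.13,"dz": -0.187,"twist": 0},
    {"dx": -0.1,"dy": -0.15,"dz": -0.215,"twist": 0},
    {"dx": -0.1,"dy": -0.165,"dz": -0.237,"twist": 0},
    {"dx": -0.1,"dy": -0.175,"dz": -0.251,"twist": 0},
    {"dx": -0.1,"dy": -0.179,"dz": -0.257,"twist": 0},
    {"dx": -0.1,"dy": -0.1795,"dz": -0.2575,"twist": 0},
    {"dx": -0.1,"dy": -0.1795,"dz": -0.2575,"twist": 0},
    {"dx": -0.1,"dy": -0.1795,"dz": -0.2575,"twist": 0},
  ],
)

```text
t: 18.47
eef_pos: [0.5985, 0.1263, 0.1295]
ee_rot: [-0.555, 1.57, -2.681]
force: [-0.1, -0.6, -1.6]
width: 0.0167
```

```bash
python3 snap.py s2; python3 plan.py 0.5991 0.1273 0.0361
```

```text
18.4667 [0.5985 0.1263 0.1295] [-0.5548  1.5702 -2.6812] 0.016686462826971844 [0.6592 0.0886 0.277 ] [ 2.8687 -0.0005 -2.1262]
t 18.5167 pos [0.5986 0.1261 0.1295] rpy [-0.6009  1.5703 -2.7279] yaxis -31.865477300210127 zaxis -121.86547069399096 xdir [-0.0005 -0.0002 -1.    ]
dx dy dz [ 0.0934 -0.0001 -0.0013] len 0.09342857252720627 rows 2.2404933459761693
```

View pics/s2.png

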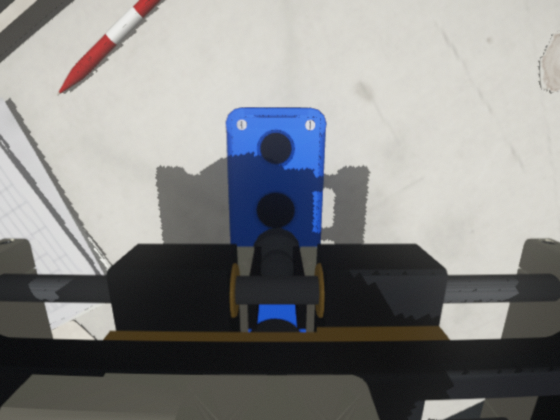

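The third weight is held upright at (277,245), over its well at (275,208).

jog_arm(
  motion=[
    {"dx": 0.02,"dy": 0,"dz": -0.001,"twist": 0},
    {"dx": 0.05,"dy": 0,"dz": -0.001,"twist": 0},
    {"dx": 0.07,"dy": 0,"dz": -0.001,"twist": 0},
    {"dx": 0.08,"dy": 0,"dz": -0.001,"twist": 0},
    {"dx": 0.084,"dy": 0,"dz": -0.001,"twist": 0},
    {"dx": 0.087,"dy": 0,"dz": -0.001,"twist": 0},
    {"dx": 0.09,"dy": 0,"dz": -0.001,"twist": 0},
    {"dx": 0.092,"dy": 0,"dz": -0.001,"twist": 0},
    {"dx": 0.093,"dy": 0,"dz": -0.001,"twist": 0},
    {"dx": 0.094,"dy": 0,"dz": -0.001,"twist": 0},
    {"dx": 0.094,"dy": 0,"dz": -0.001,"twist": 0},
  ],
)

```text
t: 19.43
eef_pos: [0.5997, 0.1284, 0.0362]
ee_rot: [2.528, 1.57, 0.403]
force: [-0.4, 0.8, 0.1]
width: 0.0171
```

jog_arm(
  motion=[
    {"dx": 0.0005,"dy": 0,"dz": 0,"twist": 0},
    {"dx": 0.0005,"dy": 0,"dz": 0,"twist": 0},
    {"dx": 0.0005,"dy": 0,"dz": 0,"twist": 0},
    {"dx": 0,"dy": 0,"dz": 0,"twist": 0},
    {"dx": -0.01,"dy": 0,"dz": 0,"twist": 0},
    {"dx": -0.04,"dy": 0,"dz": 0,"twist": 0},
    {"dx": -0.08,"dy": 0,"dz": 0,"twist": 0},
    {"dx": -0.1,"dy": 0,"dz": 0,"twist": 0},
    {"dx": -0.11,"dy": 0,"dz": 0,"twist": 0},
    {"dx": -0.11,"dy": 0,"dz": 0,"twist": 0},
    {"dx": -0.11,"dy": 0,"dz": 0,"twist": 0},
  ],
  gripper=0.036,
)

```text
t: 20.35
eef_pos: [0.5991, 0.1282, 0.146]
ee_rot: [2.994, 1.57, 0.868]
force: [-0.4, 0.0, -1.1]
width: 0.0357
```

```bash
python3 snap.py s3; python3 plan.py 0.5891 -0.2995 0.13;  sed -e "s/zip(\['xs','s','m','l'\],\[(276.*\])/zip(['xs'],[(277,140)])/" -e '/^P=np/,$d' -e 's/r=30/r=36/;s/60\*S,60\*S/80*S,80*S/' wells.py > w3.py; python3 w3.py s3
```

```text
20.35 [0.5991 0.1282 0.146 ] [2.9939 1.5698 0.8679] 0.03574304265040983 [0.6596 0.0904 0.2936] [ 2.8692  0.0011 -2.1257]
t 20.4 pos [0.5986 0.128  0.145 ] rpy [-0.9734  1.5698 -3.0994] yaxis -31.81419295953481 zaxis -121.81416824462363 xdir [-0.001 -0.    -1.   ]
dx dy dz [0.015  0.2173 0.3682] len 0.42783976808885593 rows 10.259946476950981
xs [277.8254 146.3403] 636.0 699.4140625 [0.6444 0.0989]
```

View pics/s3.png

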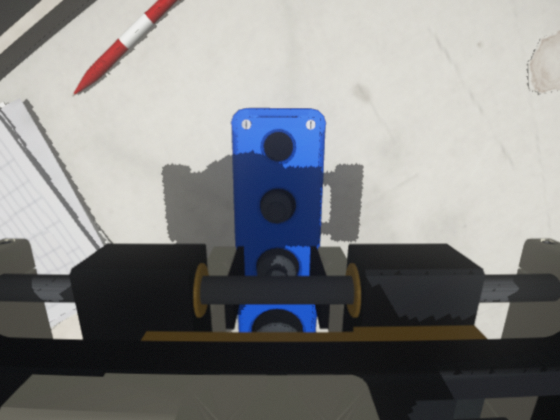

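The third weight is in its well at (277,205). The last empty well, at (278,146), measures (0.6444, 0.0989). Now the smallest weight.

jog_arm(
  motion=[
    {"dx": 0,"dy": 0.01,"dz": 0.015,"twist": 0},
    {"dx": 0.01,"dy": 0.03,"dz": 0.05,"twist": 0},
    {"dx": 0.017,"dy": 0.217,"dz": 0.368,"twist": 0},
    {"dx": 0.017,"dy": 0.217,"dz": 0.368,"twist": 0},
    {"dx": 0.017,"dy": 0.217,"dz": 0.368,"twist": 0},
    {"dx": 0.017,"dy": 0.217,"dz": 0.368,"twist": 0},
    {"dx": 0.017,"dy": 0.217,"dz": 0.368,"twist": 0},
    {"dx": 0.017,"dy": 0.217,"dz": 0.368,"twist": 0},
    {"dx": 0.017,"dy": 0.217,"dz": 0.368,"twist": 0},
    {"dx": 0.017,"dy": 0.217,"dz": 0.368,"twist": 0},
    {"dx": 0.017,"dy": 0.217,"dz": 0.368,"twist": 0},
    {"dx": 0.017,"dy": 0.217,"dz": 0.368,"twist": 0},
    {"dx": 0.017,"dy": 0.217,"dz": 0.368,"twist": 0},
    {"dx": 0.017,"dy": 0.217,"dz": 0.368,"twist": 0},
    {"dx": 0.017,"dy": 0.217,"dz": 0.368,"twist": 0},
    {"dx": 0.017,"dy": 0.217,"dz": 0.368,"twist": 0},
  ],
  gripper=0.032,
)

```text
t: 21.73
eef_pos: [0.5898, -0.2977, 0.1282]
ee_rot: [-1.38, 1.57, 2.779]
force: [0.1, -0.5, -0.4]
width: 0.0319
```

```bash
python3 snap.py x1; python3 plan.py 0.5895 -0.2995 0.028
for t in 45 55 65; do python3 wt.py x1 xs 277 208 $t; done
```

```text
21.7333 [ 0.5898 -0.2977  0.1282] [-1.3795  1.5701  2.7795] 0.03190808990961491 [ 0.6506 -0.3353  0.2757] [ 2.8684 -0.0001 -2.1239]
t 21.7833 pos [ 0.5899 -0.2977  0.1285] rpy [-1.5089  1.5705  2.6503] yaxis -31.699220446269212 zaxis -121.699220121065 xdir [-0.0003  0.0001 -1.    ]
dx dy dz [0.1005 0.0006 0.0018] len 0.1004746744725208 rows 2.409464615647981
xs px [278.2804 209.2976] area 333.0 529.34375 xy [ 0.5892 -0.2992] bbox (37, 34, 20, 24)
xs px [278.5302 208.0991] area 429.0 528.26171875 xy [ 0.59 -0.3 ] bbox (36, 33, 22, 25)
xs px [278.5376 208.225 ] area 459.0 528.57421875 xy [ 0.5899 -0.2999] bbox (36, 33, 22, 26)
```

View pics/x1.png

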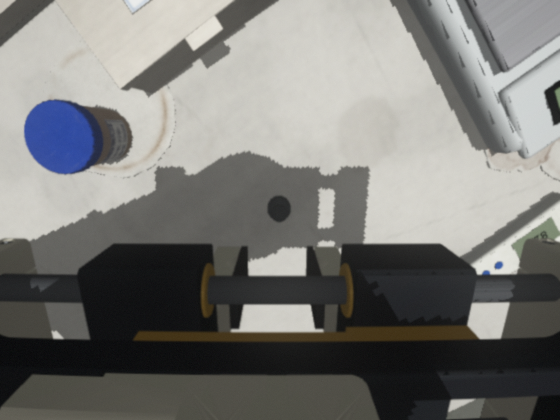

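The smallest weight is at (278,208). Nothing is within finger reach.

jog_arm(
  motion=[
    {"dx": 0.03,"dy": 0.001,"dz": 0.002,"twist": 0},
    {"dx": 0.06,"dy": 0.001,"dz": 0.002,"twist": 0},
    {"dx": 0.085,"dy": 0.001,"dz": 0.002,"twist": 0},
    {"dx": 0.096,"dy": 0.001,"dz": 0.002,"twist": 0},
    {"dx": 0.1,"dy": 0.001,"dz": 0.002,"twist": 0},
    {"dx": 0.1,"dy": 0.001,"dz": 0.002,"twist": 0},
    {"dx": 0.1,"dy": 0.001,"dz": 0.002,"twist": 0},
    {"dx": 0.1,"dy": 0.001,"dz": 0.002,"twist": 0},
  ],
)

```text
t: 22.45
eef_pos: [0.5908, -0.3014, 0.0304]
ee_rot: [1.827, 1.568, -0.299]
force: [-0.4, 0.3, 0.5]
width: 0.0318
```

jog_arm(
  motion=[
    {"dx": 0,"dy": 0,"dz": 0,"twist": 0},
    {"dx": 0,"dy": 0,"dz": 0,"twist": 0},
    {"dx": 0,"dy": 0,"dz": 0,"twist": 0},
    {"dx": 0,"dy": 0,"dz": 0,"twist": 0},
    {"dx": 0,"dy": 0,"dz": 0,"twist": 0},
    {"dx": 0,"dy": 0,"dz": 0,"twist": 0},
    {"dx": 0,"dy": 0,"dz": 0,"twist": 0},
    {"dx": 0,"dy": 0,"dz": 0,"twist": 0},
  ],
  gripper=0.001,
  newtons=15,
)

```text
t: 23.12
eef_pos: [0.5899, -0.3013, 0.029]
ee_rot: [1.767, 1.57, -0.359]
force: [0.1, -0.4, 4.8]
width: 0.0132
```

```bash
python3 plan.py 0.6445 0.0987 0.034
```

```text
t 23.1167 pos [ 0.5899 -0.3013  0.029 ] rpy [ 1.7666  1.5699 -0.3591] yaxis -31.78956391519621 zaxis -121.78955527522194 xdir [ 0.0008 -0.0003 -1.    ]
dx dy dz [-0.005  -0.1644 -0.3688] len 0.40375691765706895 rows 9.682420087699494
```

jog_arm(
  motion=[
    {"dx": -0.01,"dy": 0,"dz": 0,"twist": 0},
    {"dx": -0.035,"dy": 0,"dz": 0,"twist": 0},
    {"dx": -0.065,"dy": -0.003,"dz": -0.007,"twist": 0},
    {"dx": -0.085,"dy": -0.01,"dz": -0.023,"twist": 0},
    {"dx": -0.095,"dy": -0.022,"dz": -0.05,"twist": 0},
    {"dx": -0.1,"dy": -0.036,"dz": -0.081,"twist": 0},
    {"dx": -0.1,"dy": -0.051,"dz": -0.115,"twist": 0},
    {"dx": -0.1,"dy": -0.066,"dz": -0.149,"twist": 0},
    {"dx": -0.1,"dy": -0.081,"dz": -0.183,"twist": 0},
    {"dx": -0.1,"dy": -0.096,"dz": -0.217,"twist": 0},
    {"dx": -0.1,"dy": -0.111,"dz": -0.251,"twist": 0},
    {"dx": -0.1,"dy": -0.126,"dz": -0.285,"twist": 0},
    {"dx": -0.1,"dy": -0.141,"dz": -0.318,"twist": 0},
    {"dx": -0.1,"dy": -0.153,"dz": -0.345,"twist": 0},
    {"dx": -0.1,"dy": -0.161,"dz": -0.362,"twist": 0},
    {"dx": -0.1,"dy": -0.1635,"dz": -0.3685,"twist": 0},
    {"dx": -0.1,"dy": -0.1635,"dz": -0.3685,"twist": 0},
    {"dx": -0.1,"dy": -0.1635,"dz": -0.3685,"twist": 0},
    {"dx": -0.1,"dy": -0.1635,"dz": -0.3685,"twist": 0},
  ],
)

```text
t: 24.7
eef_pos: [0.6444, 0.097, 0.1285]
ee_rot: [-0.675, 1.57, -2.802]
force: [0.3, 0.3, 0.1]
width: 0.013
```

```bash
python3 snap.py x2; python3 plan.py 0.6452 0.0983 0.035
```

```text
24.7 [0.6444 0.097  0.1285] [-0.6753  1.5701 -2.802 ] 0.01297182053681576 [0.7051 0.0593 0.2761] [ 2.8686 -0.0005 -2.1264]
t 24.75 pos [0.6445 0.0968 0.1286] rpy [-0.6547  1.5703 -2.7818] yaxis -31.87463660292615 zaxis -121.87462949412947 xdir [-0.0005 -0.0002 -1.    ]
dx dy dz [ 0.0936 -0.0001 -0.0017] len 0.09358289853128281 rows 2.2441942093832807
```

View pics/x2.png

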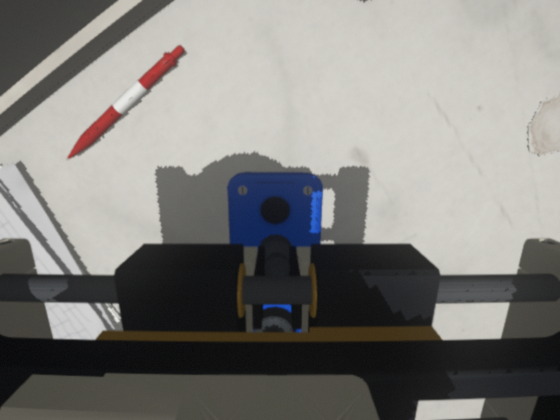

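Held over the narrowest well at (275,209). The last two descents each drifted about 1.5 mm along −z, so I'm commanding dz 0 this time.

jog_arm(
  motion=[
    {"dx": 0.02,"dy": 0,"dz": 0,"twist": 0},
    {"dx": 0.05,"dy": 0,"dz": 0,"twist": 0},
    {"dx": 0.07,"dy": 0,"dz": 0,"twist": 0},
    {"dx": 0.075,"dy": 0,"dz": 0,"twist": 0},
    {"dx": 0.078,"dy": 0,"dz": 0,"twist": 0},
    {"dx": 0.078,"dy": 0,"dz": 0,"twist": 0},
    {"dx": 0.078,"dy": 0,"dz": 0,"twist": 0},
  ],
)

```text
t: 25.33
eef_pos: [0.6457, 0.098, 0.0519]
ee_rot: [2.371, 1.569, 0.245]
force: [-0.2, 0.5, 0.4]
width: 0.013
```

```bash
python3 snap.py x3; python3 plan.py 0.6452 0.0983 0.035
```

```text
25.3333 [0.6457 0.098  0.0519] [2.3708 1.5689 0.2448] 0.0129641908649557 [0.7061 0.0602 0.1996] [ 2.8704  0.0014 -2.1257]
t 25.3833 pos [0.6458 0.0982 0.0521] rpy [2.438  1.5684 0.3121] yaxis -31.805808740497323 zaxis -121.8056509887688 xdir [ 0.0022  0.0007 -1.    ]
dx dy dz [ 0.0171 -0.0006  0.0003] len 0.017154550838473306 rows 0.4113801160305349
```

jog_arm(
  motion=[
    {"dx": 0.006,"dy": -0.0005,"dz": 0,"twist": 0},
    {"dx": 0.01,"dy": -0.0005,"dz": 0,"twist": 0},
    {"dx": 0.013,"dy": -0.0005,"dz": 0,"twist": 0},
    {"dx": 0.015,"dy": -0.0005,"dz": 0,"twist": 0},
    {"dx": 0.0165,"dy": -0.0005,"dz": 0,"twist": 0},
    {"dx": 0.0175,"dy": -0.0005,"dz": 0,"twist": 0},
    {"dx": 0.0175,"dy": -0.0005,"dz": 0,"twist": 0},
  ],
)

```text
t: 25.97
eef_pos: [0.645, 0.0988, 0.0346]
ee_rot: [2.253, 1.569, 0.128]
force: [-3.4, 1.1, 10.1]
width: 0.0127
```

It is on the floor (z 0.0346, 10 N), so I'll release and retreat high.

jog_arm(
  motion=[
    {"dx": 0,"dy": 0,"dz": 0,"twist": 0},
    {"dx": 0,"dy": 0,"dz": 0,"twist": 0},
    {"dx": 0,"dy": 0,"dz": 0,"twist": 0},
    {"dx": 0,"dy": 0,"dz": 0,"twist": 0},
    {"dx": -0.01,"dy": 0,"dz": 0,"twist": 0},
    {"dx": -0.04,"dy": 0,"dz": 0,"twist": 0},
    {"dx": -0.08,"dy": 0,"dz": 0,"twist": 0},
    {"dx": -0.12,"dy": -0.02,"dz": 0,"twist": 0},
    {"dx": -0.15,"dy": -0.045,"dz": 0,"twist": 0},
    {"dx": -0.17,"dy": -0.07,"dz": 0,"twist": 0},
    {"dx": -0.18,"dy": -0.1,"dz": 0,"twist": 0},
    {"dx": -0.18,"dy": -0.12,"dz": 0,"twist": 0},
    {"dx": -0.18,"dy": -0.13,"dz": 0,"twist": 0},
    {"dx": -0.18,"dy": -0.13,"dz": 0,"twist": 0},
    {"dx": -0.18,"dy": -0.13,"dz": 0,"twist": 0},
  ],
  gripper=0.032,
)

```text
t: 27.22
eef_pos: [0.5338, 0.1671, 0.2135]
ee_rot: [2.305, 1.57, 0.18]
force: [0.2, 0.4, 0.1]
width: 0.0319
```

```bash
python3 snap.py end1; python3 - <<'E'
from h import *
from station import arm
a=arm.grab_frame('scene')[:,:,::-1].copy();cv2.imwrite('pics/scene9.png',a)
w=cv2.imread('pics/end1.png')
c1=cv2.resize(a[145:215,125:250],None,fx=3.2,fy=3.2,interpolation=cv2.INTER_CUBIC)
c2=cv2.resize(w[0:270,200:350],None,fx=2.2,fy=2.2,interpolation=cv2.INTER_CUBIC)
o=np.zeros((600,740,3),np.uint8);o[:c1.shape[0],:400]=c1[:,:400];o[:594,405:735]=c2[:594,:330]
o[300:510,:280]=cv2.resize(a,(280,210));cv2.imwrite('pics/end_crop.png',o)
E
```

```text
27.2167 [0.5338 0.1671 0.2135] [2.3046 1.5704 0.18  ] 0.03194541888053825 [0.5945 0.1294 0.3611] [ 2.8694  0.0004 -2.1243]
```

View pics/end_crop.png

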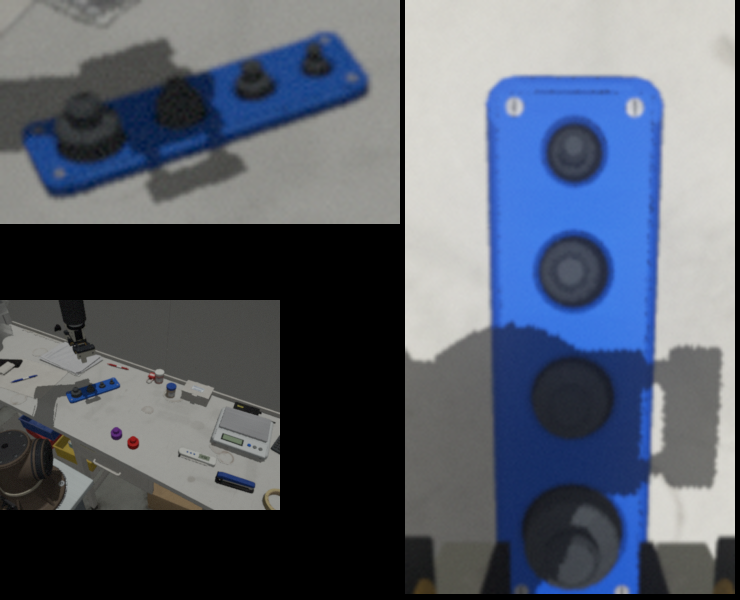

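View pics/scene9.png

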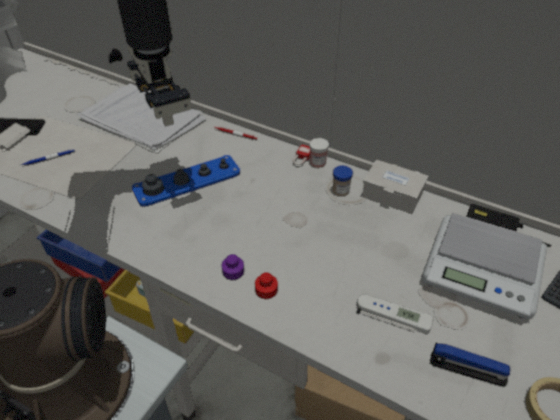

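All four weights stand upright inside their wells, in order of size. The pot (342,180), thermometer (395,313) and both look-alikes are where they started.

```bash
python3 -c "
from station import arm
print(arm.get_state()['t'],arm.job_done())"
```

```text
the job is handed in; nothing more can be done
27.3167 None
```

I picked up each weight by its knob and set it in its well: l, m, s, then xs. I let go of each one, raised the gripper clear, and handed the job in at 27.3 s.

The last wrist and scene pictures show all four standing upright inside the matching wells. The pot, the thermometer and the purple and red look-alikes had not moved.

- **Seating:** l, m and xs ended at about the height expected for the well floor with an upward force on the gripper, strongest for l and xs. The weight s also reached the expected height (36.2 mm measured, 36.1 mm expected), but its contact force was too small to confirm it touched. I relied on the height and the pictures.
- **Disagreements:** The scene camera put the weights about 2.5 mm further along −y than the top camera did. I went by the wrist camera, which agreed with the top camera to within about 1.5 mm.
- **Refused call:** One jog call was refused because it left out the twist value. The arm did not move, and I repeated the call with it.

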